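Third hand: hold a heatsink against the transistors

ROBOT

A 6-joint arm with a two-finger parallel gripper is mounted at the origin on the work surface. World frame = base frame: x ahead of the robot, y to its left, z up, the work surface at z = 0. Lengths are in m, angles in rad, forces in N, time in s.
With the tool pointing down it reaches from about 0.275 to 0.725 m from the base axis. Payload 15.9 kg.
Tool frame: the origin (TCP) lies midway between the tips of the shut fingers; the grasp point (between the pads) lies 19 mm behind it; z points along the fingers, y is the line along which they close (so a half turn about z gives the same grasp; the last joint's range is limited). The gripper opens to 85 mm and grips with 20 to 120 N. Pads are 22 mm wide; open, the fingers measure 114 mm over their backs; the gripper's body (76 mm by 85 mm) begins 54 mm behind the grasp point. The pads swing forward as they close: fully open they stand 13 mm farther back than shut.
Start: joints at [-1.166, 0.213, -0.034, 1.323, 0, 1.571], TCP at [0.197, -0.46, 0.231] pointing down, gripper open.
Joint ranges: [-2.98, 2.98], [-0.74, 1.72], [-1.14, 1.35], [-2.1, 2.04], [-1.57, 1.44], [-3.14, 3.14]. Speed limits (rad/s): [1.89, 1.89, 2.39, 2.57, 3.14, 3.14].

INTERFACE

Orientations are given as a unit quaternion [w, x, y, z].
In Python, from workcell import get_state, capture, finish_job, trace, tip_of gives the robot as it stands.
- The arm moves only by the shell command python3 -m jog 'ROWS' [FORCE]. ROWS is JSON, a list that holds one entry, the list of rows, each a list of 5 numbers: the shift along the tool's x, y, z in m, then the turn about the tool's z in rad, then the finger opening in m, from 0 to 0.0854. In form: [[[x, y, z, roll, gripper], ...]]. A call has 1 to 12 rows; each row is the pose to reach, as a shift and turn from the pose commanded when the call began, along the tool's axes at that moment; what a row does not reach only later rows make up. A row lasts 1/8 s, in which the tool goes at most 62.5 mm and 10.7 degrees, less where a joint would pass 70% of its speed; a pose out of reach is approached as far as the arm can. A call with a gripper value outside its range is refused whole. The fingers move at their own pace and stop on an object; FORCE is the grip in N (left out, the last holds). Time passes only in rows, so rows that repeat a pose let the fingers close. It gives the time, the measured TCP pose, the force, the opening and the grip force at its end, in the units of the state.
- get_state(): the state, without advancing time (a new reading comes with each control period).
- capture(name): name is "side" or "top" or "wrist"; returns a dict with "pixels" (384x512x3 uint8, red, green, blue), "z_map" (384x512 float32, m along the optical axis (not along the pixel's ray), 0 where there is no reading), "K" (3x3 intrinsics, pixels), "rvec" (rotation vector, rad) and "tvec" (3), from world to camera coordinates, as OpenCV has them. Camera axes: x right, y down, z forward; pixel columns grow to the right and rows downward; lengths in m; the calibration is good to about 2 mm. A picture is of the moment at which its call begins.
- finish_job(): hands the job in; it is judged then, once.
Trained networks look in the newest picture that a camera, given by its name, has taken for a name from the list of things; names that differ only in an ending like _2 or _b are one class to them, and where a whole thing is asked for, a point or a joint stands for the part that bears it (a point fixed in the world has none). Each returns a list of dicts, best first, with "score" (0 to 1); they miss things now and then, are a little off and sometimes report something else, mostly with a low value. They report only what shows in the picture. A call takes as long as a camera call.
- trace(name, camera): "mask" (384x512 bool, what is visible of it) and "box" ([centre column, centre row, width, height] in pixels, round what is visible of it).
- tip_of(name, camera): "location" ([row, column] in pixels: a listed point, or the origin of a listed thing).
The state is a dict: "time_s": time; "joint_positions": joint angles; "joint_velocities": joint speeds; "tau": joint torques, N m; "ee_pos": TCP position; "tool_rot": TCP orientation; "force": force on the tool from outside, world axes, zero at the start; "ft_torque": the same for the moment, N m; "grip_width": finger opening in m; "finger_force": force on a finger pad.
Only numpy, scipy, OpenCV 4.12 (cv2) and the standard library are available. Lean on these libraries where they do the work, as an engineer would, in place of code of your own. Each camera call takes 0.05 s, during which the arm holds its last target. There are 200 camera calls.

TASK

Stand the taller of the two finned heatsinks on the fixture's narrow raised rail, upright, centred and with its flat side towards the three transistors but not yet pressing on them; then slide it along the rail against the transistors and hold it there, flush and centred, with a steady push of about 10 newtons (6 to 14 is fine, never over 20) so that I can drive the screws. Finish while still gripping it and pushing, do not let go; push only through the heatsink, and do not disturb the other parts on the bench.

Things in the scene. Friction and masses are not known exactly. Their poses are not given: they have to be found in the camera images.
- heatsink: the wanted, TALLER aluminium heatsink, loose, 0.1 to 0.2 kg, standing upright on the bench: 52 mm wide (x), 30 deep (y), 52 high (z). Origin: centre of its underside. Its +y side is a flat plate, its -y side has seven upright fins; the end faces at +x and -x, 52 mm apart, are plain and flat, good for the fingers
- heatsink_face (a point): point on the heatsink's flat plate face: middle of its width, 25 mm above its underside (15 mm from the origin along the heatsink's +y)
- fixture: assembly fixture fixed to the bench; steel base plate 130 (x) by 165 mm (y), 12 thick. Origin: on the bench under the untouched transistor fronts (base spans y -50 to +115 mm). Along its +y, the level pressing direction, stand the narrow rail (its middle at y -20), the sprung transistor carrier, then a grey back block 100 wide, 107 high, y 68 to 90 mm.
- rail: narrow raised support rail of the fixture: a steel bar 60 mm long (fixture x), only 16 mm wide (fixture y), its flat top 60 mm above the bench. Origin: centre of its top; axes as the fixture's
- pad: sprung carrier: upright green board with three black transistors, whose fronts form a flat face 42 wide, 30 mm high (13 to 43 above the rail), looking to fixture -y over the rail. Origin: in that face, mid-width, 25 mm above the rail's top, axes as the fixture's; untouched 20 mm past the rail's middle. Slides only to +y, up to 22 mm, against a spring of 1 N per mm, no preload (10 N = 10 mm in)
- short_heatsink: the other heatsink, same make and material but only 30 mm high (52 wide, 30 deep). Not wanted; leave it. Origin: centre of its underside
- capacitor_a: bystander: black capacitor can, 30 mm diameter, 40 high, standing between the heatsinks and the fixture; origin underside centre
- capacitor_b: bystander: black capacitor can, 26 mm diameter, 32 high, standing; origin underside centre
- spool: bystander: white solder spool, 54 mm diameter, 42 high, standing; origin underside centre
- jar: bystander: flux jar, 44 mm diameter, 35 high; origin underside centre
- screwdriver: bystander: screwdriver 170 mm long lying on the bench
- transformer: bystander: small transformer, 50 x 46 mm, 42 high; origin underside centre

How it is judged:
On the way:
1. the taller heatsink stands upright on the rail, flat side towards the transistors, not yet pressing on them (contact force between heatsink and rail above 0.3 N and contact force between heatsink and pad below 1 N and z of heatsink in the frame of rail between -0.003 and 0.003 m and distance between heatsink_face and pad below 0.03 m and angle between heatsink's own z axis and vertical below 0.1 rad), for 0.1 s.
At the end, for the whole second after the job is handed in: Taller heatsink on the rail (underside within 3 mm of its top, centred within 7 mm), upright and square within 0.08 rad, flat face on the transistors, centred within 6 mm, pushing 6 to 14 N, at rest, still gripped; robot not touching the carrier (contact force between heatsink and pad between 6 and 14 N and x of heatsink_face in the frame of pad between -0.006 and 0.006 m and y of heatsink_face in the frame of pad between -0.003 and 0.003 m and z of heatsink in the frame of rail between -0.003 and 0.003 m and x of heatsink in the frame of rail between -0.007 and 0.007 m and angle between heatsink's own z axis and vertical below 0.08 rad and angle between the y axis of heatsink and the y axis of pad, either way round below 0.08 rad and contact force between the fingers and heatsink above 2 N and contact force between each of the arm, the fingers and pad below 0.5 N and linear speed of heatsink below 0.01 m/s); the arm keeps its last pose, push and grip.
It fails at once if the heatsink is pushed against the transistors with more than 20 N (contact force between heatsink and pad above 20 N).
It fails at once if another part on the bench is moved by more than 20 mm (distance of any of short_heatsink, capacitor_a, capacitor_b, spool, jar, screwdriver, transformer from where it was at the start of the episode above 0.02 m).
It also fails if it takes over 42 s, if anything falls off the work surface, if the arm or the gripper's body presses on something with over 40 N, if the wrist force passes 120 N, or if a joint passes its speed limit or range.

## Working session

There is one attempt and no reset: what is moved stays moved. The work goes in short steps, Python scripts to look and compute and a shell command to move; the robot and the scene stay as the last step left them, time stands still between calls to the robot, and variables do not carry over. Pictures are saved under pics/ and viewed, at most 10 in all, crops included, and the job is handed in when it is done.

```bash
ls; mkdir -p pics
cat > h.py <<'E'
import numpy as np, cv2
from workcell import get_state, capture, finish_job, trace, tip_of
def world(c, mask=None):
    """HxWx3 world points of a capture"""
    z=c["z_map"]; K=np.array(c["K"]); v,u=np.indices(z.shape)
    P=np.stack([(u-K[0,2])/K[0,0]*z,(v-K[1,2])/K[1,1]*z,z],-1)
    R=cv2.Rodrigues(np.array(c["rvec"],float))[0]
    W=(P-np.array(c["tvec"]).ravel())@R
    W[z<=0]=np.nan
    return W
def save(c,f): cv2.imwrite(f,c["pixels"][...,::-1])
E
python3 - <<'E'
from h import *
print(get_state())
for n in ("top","side"):
    c=capture(n); save(c,f"pics/{n}0.png"); np.savez(f"{n}0.npz",**c)
    W=world(c)
    for t in ("heatsink","short_heatsink","fixture","rail","pad","capacitor_a","spool","jar","transformer","screwdriver"):
        for r in trace(t,n)[:3]:
            w=W[r["mask"]]; w=w[~np.isnan(w[:,0])]
            print(n,t,round(r["score"],2),np.round(r["box"]), np.round(np.median(w,0),3), np.round(np.percentile(w,98,axis=0),3),np.round(np.percentile(w,2,axis=0),3)) if len(w) else print(n,t,"nodepth")
E
python3 - <<'E'
import cv2,numpy as np
E
```

```text
pics
{'time_s': 0.0, 'joint_positions': array([-1.16595348e+00,  2.13333405e-01, -3.50302322e-02,  1.32350922e+00,
       -1.47298332e-05,  1.57079553e+00]), 'joint_velocities': array([-1.03973280e-03, -1.12437368e-03,  1.36676502e-03, -4.26120501e-05,
       -1.66030693e-03, -5.30234039e-04]), 'tau': array([ 7.25703387e-03, -6.86164784e+01,  4.87115049e+01,  1.78215763e-02,
        5.22115351e-04, -3.17496506e-05]), 'ee_pos': array([ 0.19680237, -0.45927941,  0.23083899]), 'tool_rot': array([-5.25795487e-04,  9.79582420e-01,  2.01042267e-01, -1.15428370e-04]), 'force': array([-0.62026508,  0.0276576 ,  0.11919489]), 'ft_torque': array([-0.02902243,  0.01356934, -0.0933103 ]), 'finger_force': 0.0, 'grip_width': 0.08542720122179379}
top heatsink 0.83 [284. 159.  18.  26.] [ 0.621 -0.172  0.047] [ 0.645 -0.155  0.054] [ 0.594 -0.19   0.001]
top heatsink 0.4 [212. 267.  17.  25.] [ 0.375 -0.005  0.041] [0.4   0.021 0.044] [ 0.351 -0.028  0.002]
top short_heatsink 0.7 [286. 223.  19.  27.] [ 0.478 -0.179  0.027] [ 0.499 -0.157  0.032] [ 0.452 -0.202 -0.002]
top fixture 0.87 [140. 214.  7
[... 1475 characters left out ...]
.695 -0.351  0.041] [ 0.722 -0.325  0.044] [ 0.672 -0.37   0.004]
side pad 0.69 [214. 104.  24.  24.] [0.503 0.147 0.089] [0.524 0.211 0.107] [0.479 0.137 0.059]
side spool 0.87 [167. 179.  30.  26.] [ 0.379 -0.008  0.04 ] [0.401 0.024 0.044] [ 0.352 -0.025  0.   ]
side spool 0.47 [250. 170.  17.  17.] [ 0.566 -0.018  0.033] [0.582 0.002 0.042] [ 0.552 -0.024  0.002]
side jar 0.84 [328. 179.  22.  24.] [ 0.737 -0.062  0.033] [ 0.757 -0.035  0.037] [ 0.722 -0.073  0.004]
side transformer 0.91 [350. 303.  32.  32.] [ 0.694 -0.351  0.041] [ 0.719 -0.324  0.044] [ 0.672 -0.37   0.008]
side screwdriver 0.83 [290. 373. 108.  19.] [ 0.54  -0.439  0.022] [ 0.65  -0.419  0.027] [ 0.492 -0.448 -0.001]
```

Run:
```python
from h import *
T=dict(np.load("top0.npz")); S=dict(np.load("side0.npz"))
a=cv2.resize(T["pixels"][120:260,100:310],None,fx=3.8,fy=3.8,interpolation=cv2.INTER_CUBIC)
b=cv2.resize(S["pixels"][90:270,180:390],None,fx=3.3,fy=3.3,interpolation=cv2.INTER_CUBIC)
cv2.imwrite("pics/a.png",a[...,::-1]);cv2.imwrite("pics/b.png",b[...,::-1])
def rect(W,box,zl,zh,nm):
    m=(W[...,0]>box[0])&(W[...,0]<box[1])&(W[...,1]>box[2])&(W[...,1]<box[3])&(W[...,2]>zl)&(W[...,2]<zh)
    p=(W[m][:,:2]*1000).astype(np.float32); r=cv2.minAreaRect(p); print(nm,len(p),np.round(r[0],1),np.round(r[1],1),round(r[2],2),np.round(np.median(W[m][:,2]),4))
for n,c in(("top",T),("side",S)):
    W=world(c)
    rect(W,(.57,.68,-.22,-.12),.045,.06,n+" tall")
    rect(W,(.42,.54,-.23,-.12),.024,.04,n+" short")
    rect(W,(.45,.56,.09,.135),.055,.065,n+" rail")
    rect(W,(.40,.60,.17,.26),.102,.112,n+" block")
    rect(W,(.40,.60,.04,.30),.009,.015,n+" base")
    rect(W,(.53,.6,-.05,.02),.036,.045,n+" capa")
```

```text
top tall 186 [ 620.7 -173.2] [52.2 30.3] 8.73 0.051
top short 162 [ 475.9 -179.6] [29.9 52. ] 51.13 0.0292
top rail 192 [504.3 118.9] [59.7 17.2] 10.55 0.0588
top block 484 [486.2 215.8] [100.  23.] 11.45 0.1056
top base 1992 [494.7 169. ] [129.6 164.7] 10.82 0.011
top capa 124 [562.8 -12. ] [28.4 28.5] 50.86 0.0392
side tall 292 [ 623.9 -169.9] [52.9 31.9] 9.78 0.0515
side short 301 [ 479.2 -176.4] [31.9 52.8] 50.04 0.0292
side rail 143 [507.4 121.7] [59.2 19.5] 9.0 0.0596
side block 258 [489.1 217.9] [99.1 26. ] 10.52 0.1065
side base 1365 [498.2 172.1] [129.5 167. ] 10.65 0.012
side capa 109 [566.1  -9.3] [29.9 27.2] 82.08 0.0404
```

View pics/a.png

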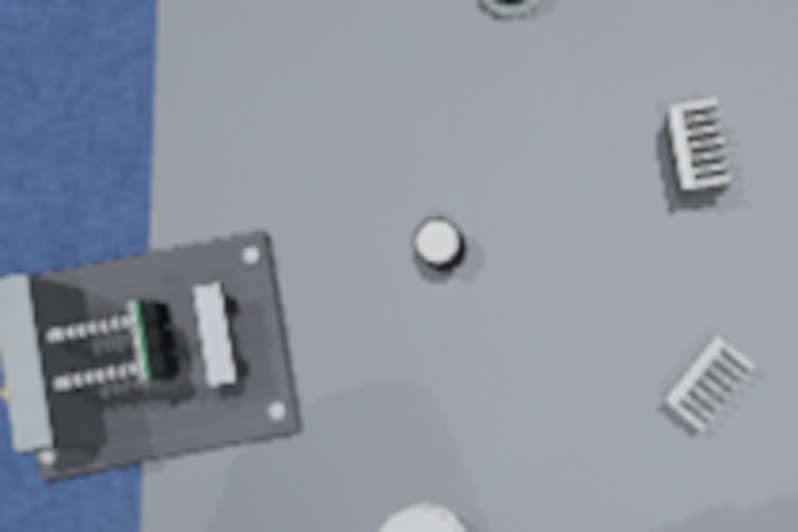

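View pics/b.png

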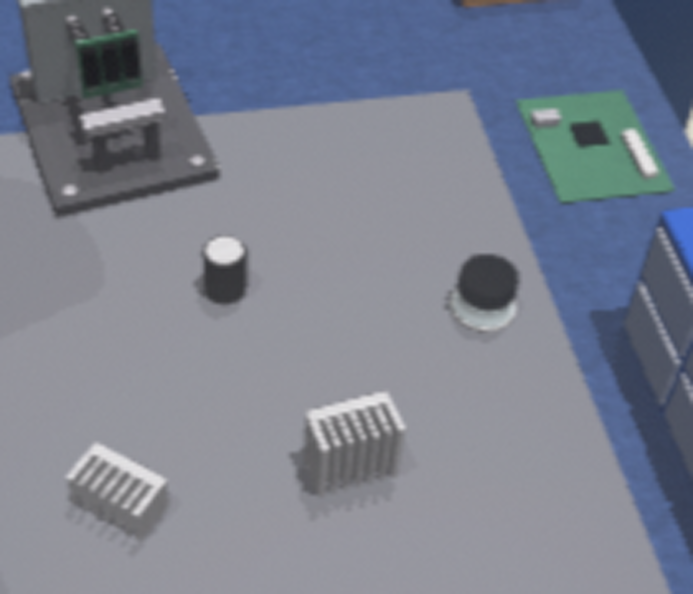

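Top crop: the tall heatsink is at (697,145), with its flat plate on the left facing the fixture. The short one is at (708,385), capacitor A at (438,243) and the rail at (215,335). The side crop agrees: tall heatsink at (355,440), fins towards the camera, so no half turn is needed. Both cameras give the same heatsink-to-rail shift of about (-116.5, 292) mm.

```bash
cat >> h.py <<'E'
from scipy.spatial.transform import Rotation as Ro
def pose():
    s=get_state(); return np.array(s["ee_pos"]), Ro.from_quat(np.array(s["tool_rot"])[[1,2,3,0]]).as_matrix()
def shift(target,yaw_deg):
    """shift in tool axes and roll to put TCP at target, tool x at world yaw"""
    p,R=pose(); d=R.T@(np.array(target)-p)
    y=np.degrees(np.arctan2(R[1,0],R[0,0])); r=-(yaw_deg-y+180)%360-180
    r=-(((yaw_deg-y)+180)%360-180)
    print("tcp",np.round(p,4),"yaw",round(y,2),"shift",np.round(d,4),"roll",round(np.radians(r),4))
E
python3 -c "
from h import *
shift([.6223,-.1715,.15],99.2)"
```

```text
tcp [ 0.1969 -0.4596  0.2313] yaw 23.19 shift [ 0.5045 -0.0973  0.0813] roll -1.3266
```

```bash
python3 -m jog '[[[0.04,-0.008,0,-0.11,0.085],[0.09,-0.017,0,-0.23,0.085],[0.14,-0.027,0,-0.36,0.085],[0.19,-0.037,0,-0.5,0.085],[0.24,-0.046,0,-0.64,0.085],[0.29,-0.056,0,-0.78,0.085],[0.34,-0.066,0,-0.92,0.085],[0.39,-0.075,0.01,-1.06,0.085],[0.44,-0.085,0.03,-1.2,0.085],[0.48,-0.093,0.06,-1.29,0.085],[0.504,-0.097,0.08,-1.326,0.085],[0.504,-0.097,0.08,-1.326,0.085]]]'
python3 - <<'E'
from h import *
shift([.6223,-.1715,.15],99.2)
c=capture("wrist"); save(c,"pics/w1.png"); W=world(c)
m=(W[...,2]>.045)&(W[...,2]<.06)&(abs(W[...,0]-.62)<.06)&(abs(W[...,1]+.17)<.05)
r=cv2.minAreaRect((W[m][:,:2]*1000).astype(np.float32)); print(m.sum(),r)
E
```

```text
time_s: 2.6
ee_pos: [0.622, -0.1706, 0.1491]
tool_rot: [-0.001, 0.648, 0.762, -0.001]
force: [-1.6, 0.7, 0.5]
grip_width: 0.0847
finger_force: 0.0
tcp [ 0.622  -0.1706  0.1491] yaw 99.28 shift [-0.001   0.0002 -0.0009] roll 0.0014
1347 ((622.5592651367188, -170.5614776611328), (51.95841979980469, 30.660614013671875), 8.88595199584961)
```

View pics/w1.png

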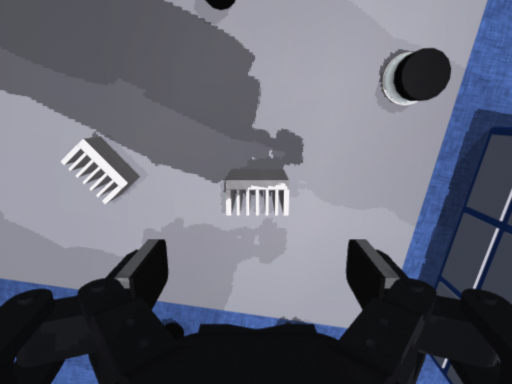

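The wrist picture shows the heatsink at (257,193), midway between the fingers (150 and 362), flat plate on the far side. Descend and grip.

```bash
python3 -m jog '[[[-0.002,0,0.03,0.005,0.085],[-0.002,0,0.06,0.005,0.085],[-0.002,0,0.09,0.005,0.085],[-0.002,0,0.12,0.005,0.085],[-0.002,0,0.139,0.005,0.085],[-0.002,0,0.139,0.005,0.085],[-0.002,0,0.139,0.005,0.04],[-0.002,0,0.139,0.005,0.04],[-0.002,0,0.139,0.005,0.04],[-0.002,0,0.139,0.005,0.04],[-0.002,0,0.139,0.005,0.04],[-0.002,0,0.139,0.005,0.04]]]' 60
python3 -m jog '[[[0,0,0,0,0.04],[0,0,0,0,0.04],[0,0,0,0,0.04]]]' 60
```

```text
time_s: 4.15
ee_pos: [0.6231, -0.1744, 0.0139]
tool_rot: [0.001, 0.65, 0.76, 0.0]
force: [-1.8, -0.3, 9.2]
grip_width: 0.0514
finger_force: 62.3
time_s: 4.53
ee_pos: [0.6231, -0.1743, 0.0139]
tool_rot: [0.001, 0.65, 0.76, 0.0]
force: [-1.6, 0.1, 9.0]
grip_width: 0.0516
finger_force: 62.3
```

```bash
python3 -m jog '[[[0,0,-0.02,0,0.04],[0,0,-0.05,0,0.04],[0,0,-0.09,0,0.04],[0,0,-0.1,0,0.04],[0,0,-0.1,0,0.04]]]'
python3 -c "
from h import *
shift([.5066,.1175,.100],100.7)"
```

```text
time_s: 5.15
ee_pos: [0.6226, -0.174, 0.1128]
tool_rot: [0.001, 0.65, 0.76, 0.0]
force: [-0.0, 0.4, -3.0]
grip_width: 0.0515
finger_force: 62.7
tcp [ 0.6226 -0.174   0.1128] yaw 98.88 shift [ 0.3059 -0.0697  0.0126] roll -0.0318
```

```bash
python3 -m jog '[[[0.03,-0.007,0,-0.003,0.04],[0.07,-0.016,0,-0.008,0.04],[0.11,-0.025,0,-0.012,0.04],[0.15,-0.034,0,-0.016,0.04],[0.19,-0.044,0,-0.02,0.04],[0.23,-0.053,0,-0.024,0.04],[0.26,-0.06,0,-0.028,0.04],[0.28,-0.065,0.005,-0.03,0.04],[0.293,-0.069,0.01,-0.032,0.04],[0.3,-0.07,0.013,-0.032,0.04],[0.3,-0.07,0.013,-0.032,0.04],[0.3,-0.07,0.013,-0.032,0.04]]]'
python3 - <<'E'
from h import *
shift([.5066,.1175,.100],100.7)
ims=[]
for n in("side","wrist"):
    c=capture(n); np.savez(f"{n}2.npz",**c); W=world(c)
    for t in("heatsink","rail","pad","fixture"):
        for r in trace(t,n)[:2]:
            w=W[r["mask"]]; w=w[~np.isnan(w[:,0])]
            if len(w): print(n,t,round(r["score"],2),np.round(r["box"]),np.round(np.median(w,0),3), np.round(np.percentile(w,97,axis=0),3),np.round(np.percentile(w,3,axis=0),3))
    p=c["pixels"]
    ims.append(cv2.resize(p[60:200,150:290],(560,560),interpolation=cv2.INTER_CUBIC) if n=="side" else p)
cv2.imwrite("pics/s2.png",ims[0][...,::-1]); cv2.imwrite("pics/w2.png",ims[1][...,::-1])
E
```

```text
time_s: 6.65
ee_pos: [0.5071, 0.1112, 0.0993]
tool_rot: [0.0, 0.638, 0.77, -0.0]
force: [0.1, 0.4, -1.2]
grip_width: 0.0515
finger_force: 62.8
tcp [0.5071 0.1112 0.0993] yaw 100.68 shift [ 0.0063  0.0007 -0.0007] roll -0.0003
side heatsink 0.95 [219. 108.  24.  31.] [0.512 0.112 0.118] [0.536 0.201 0.138] [0.488 0.097 0.013]
side rail 0.62 [219. 132.  21.  20.] [0.507 0.118 0.053] [0.534 0.151 0.061] [0.48  0.11  0.012]
side fixture 0.63 [214. 119.  63.  74.] [0.492 0.135 0.013] [0.563 0.218 0.099] [0.435 0.087 0.005]
wrist heatsink 0.87 [256. 259. 136. 112.] [0.505 0.126 0.134] [0.531 0.134 0.138] [0.481 0.098 0.087]
wrist rail 0.6 [258. 198. 101.  19.] [0.505 0.126 0.059] [0.532 0.134 0.061] [0.478 0.119 0.057]
wrist pad 0.77 [256. 119.  99. 148.] [0.5   0.162 0.09 ] [0.52  0.205 0.107] [0.475 0.142 0.082]
wrist fixture 0.65 [257. 113. 252. 224.] [0.494 0.189 0.061] [0.558 0.221 0.107] [0.439 0.11  0.01 ]
wrist fixture 0.37 [259. 117. 102. 150.] [0.5   0.161 0.09 ] [0.52  0.206 0.107] [0.476 0.142 0.076]
```

View pics/s2.png

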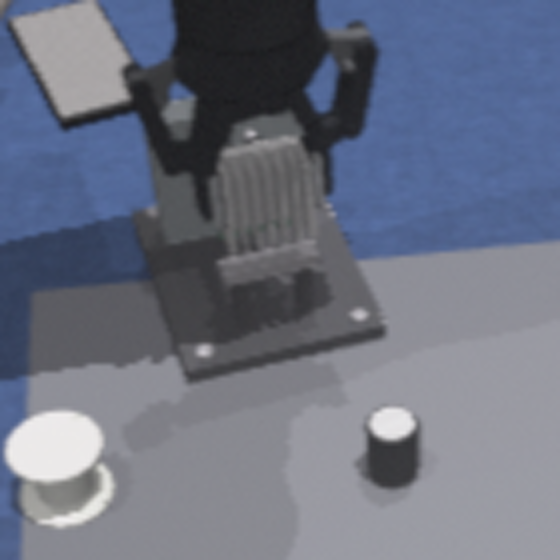

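View pics/w2.png

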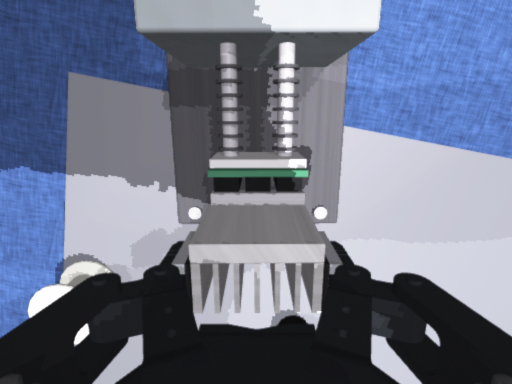

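Wrist view: the heatsink (centre column 257), rail and transistors (258) line up and the edges are parallel. The side view shows it hanging upright above the rail. I'll measure tilt and gap from the wrist depth map.

```bash
cat > m.py <<'E'
from h import *
import sys
def measure(c):
    W=world(c); p,R=pose(); yaw=np.radians(10.7)
    f=np.array([-np.sin(yaw),np.cos(yaw),0]); e=np.array([np.cos(yaw),np.sin(yaw),0])
    X=(W-[p[0],p[1],0])@np.stack([e,f,[0,0,1]],1)   # fixture axes about TCP
    hz=p[2]-.0139
    m=(abs(X[...,0])<.022)&(abs(X[...,1]-.018)<.008)&(X[...,2]>hz+.006)&(X[...,2]<hz+.046)
    q=X[m]; A=np.c_[q[:,0],q[:,2]-hz-.025,np.ones(len(q))]
    for _ in range(3):
        k=np.linalg.lstsq(A,q[:,1],rcond=None)[0]; g=abs(A@k-q[:,1])<.0015; A,q=A[g],q[g]
    print("face",len(q),"yaw err",round(k[0],3),"pitch",round(k[1],3),"y",round(k[2]*1e3,1))
    t=(X[...,2]>hz+.0505)&(X[...,2]<hz+.056)&(abs(X[...,1]-.005)<.02)&(abs(X[...,0])<.035)
    if t.sum(): print("hs top x",np.round(np.percentile(X[t][:,0],[1,99])*1e3,1), "z",np.median(X[t][:,2]))
    r=(abs(X[...,2]-.06)<.004)&(abs(X[...,0])<.04)&(X[...,1]<.04)
    if r.sum(): print("rail x",np.round(np.percentile(X[r][:,0],[1,99])*1e3,1),"y",np.round(np.percentile(X[r][:,1],[1,99])*1e3,1),"z",np.median(X[r][:,2]))
    b=(X[...,2]>.101)&(X[...,2]<.111)&(X[...,1]>.075)
    if b.sum(): print("block rect",cv2.minAreaRect((X[b][:,:2]*1e3).astype(np.float32)))
    b=(X[...,2]>.075)&(X[...,2]<.106)&(X[...,1]>.020)&(X[...,1]<.07)&(abs(X[...,0])<.03)
    if b.sum(): print("pad x",np.round(np.percentile(X[b][:,0],[2,98])*1e3,1),"ymin",np.round(np.percentile(X[b][:,1],[1,5,20,50])*1e3,1))
if __name__=="__main__":
    c=capture("wrist") if len(sys.argv)<2 else dict(np.load(sys.argv[1]))
    measure(c)
E
python3 m.py wrist2.npz
```

```text
face 2951 yaw err 0.005 pitch -0.002 y 18.3
hs top x [-28.6  29.7] z 0.1370435128991645
rail x [-28.2  30. ] y [10.6 18.3] z 0.059411248600810464
block rect ((0.6314620971679688, 103.7881851196289), (12.589825630187988, 100.15418243408203), 89.99526977539062)
pad x [-19.8  21.6] ymin [30.2 31.4 35.7 45. ]
```

Upright and square, x centred within 0.5 mm, gap to the transistors about 12 mm. I'll move forward 6.5 mm and lower to just above the rail.

```bash
python3 -m jog '[[[0.003,0.0005,0.005,0,0.04],[0.0065,0.0005,0.011,0,0.04],[0.0065,0.0005,0.017,0,0.04],[0.0065,0.0005,0.021,0,0.04],[0.0065,0.0005,0.022,0,0.04],[0.0065,0.0005,0.022,0,0.04]]]'
python3 -m jog '[[[0,0,0.001,0,0.04],[0,0,0.002,0,0.04],[0,0,0.003,0,0.04],[0,0,0.004,0,0.04],[0,0,0.004,0,0.04],[0,0,0.004,0,0.04]]]'
python3 m.py
```

```text
time_s: 7.9
ee_pos: [0.5061, 0.1181, 0.0773]
tool_rot: [-0.0, 0.638, 0.77, -0.0]
force: [-0.3, 0.4, -1.2]
grip_width: 0.0517
finger_force: 62.8
time_s: 8.65
ee_pos: [0.5061, 0.1182, 0.0739]
tool_rot: [0.0, 0.638, 0.77, 0.0]
force: [-4.7, -1.3, 11.3]
grip_width: 0.0515
finger_force: 64.2
face 787 yaw err 0.006 pitch 0.01 y 18.6
hs top x [-28.7  29.6] z 0.11158300145481291
block rect ((0.344482421875, 96.54135131835938), (99.65909576416016, 11.05981159210205), 0.10361611098051071)
pad x [-20.5  21.1] ymin [23.7 25.1 31.7 38.5]
```

Seated on the rail: underside at 60 mm and about 12 N down. I'll ease the downward load and slide up to near contact.

```bash
python3 -m jog '[[[0,0,-0.0004,0,0.04],[0,0,-0.0004,0,0.04],[0.001,0,-0.0004,0,0.04],[0.002,0,-0.0004,0,0.04],[0.003,0,-0.0004,0,0.04],[0.003,0,-0.0004,0,0.04]]]'
python3 -m jog '[[[0.001,0,0,0,0.04],[0.002,0,0,0,0.04],[0.003,0,0,0,0.04],[0.004,0,0,0,0.04],[0.004,0,0,0,0.04]]]'
```

```text
time_s: 9.45
ee_pos: [0.5059, 0.1211, 0.0739]
tool_rot: [0.0, 0.638, 0.77, 0.0]
force: [1.1, -2.3, 5.4]
grip_width: 0.0515
finger_force: 63.5
time_s: 10.07
ee_pos: [0.5052, 0.1249, 0.0739]
tool_rot: [0.001, 0.638, 0.77, 0.0]
force: [1.3, -4.1, 6.0]
grip_width: 0.0513
finger_force: 63.5
```

```bash
python3 -m jog '[[[0.001,0,0,0,0.04],[0.002,0,0,0,0.04],[0.003,0,0,0,0.04],[0.004,0,0,0,0.04],[0.005,0,0,0,0.04],[0.006,0,0,0,0.04],[0.006,0,0,0,0.04]]]'
python3 m.py
```

```text
time_s: 10.95
ee_pos: [0.5041, 0.1303, 0.0739]
tool_rot: [0.001, 0.638, 0.77, -0.0]
force: [0.4, -8.2, 6.2]
grip_width: 0.0514
finger_force: 63.4
face 726 yaw err 0.0 pitch 0.169 y 18.0
hs top x [-28.8  29.5] z 0.11155893876024091
block rect ((-0.01061248779296875, 90.12186431884766), (22.413715362548828, 99.52449798583984), 89.94007873535156)
pad x [-20.8  20.8] ymin [20.4 21.8 29.6 33.8]
```

```bash
python3 -m jog '[[[0.001,0,0,0,0.04],[0.002,0,0,0,0.04],[0.003,0,0,0,0.04],[0.003,0,0,0,0.04],[0.003,0,0,0,0.04],[0.003,0,0,0,0.04]]]'
python3 - <<'E'
from h import *
shift([.5,.13,.07],100.7)
yaw=np.radians(10.7);B=np.array([[np.cos(yaw),np.sin(yaw),0],[-np.sin(yaw),np.cos(yaw),0],[0,0,1]])
def fit(q,dep,a,b):
    for _ in range(4):
        A=np.c_[q[:,a],q[:,b],np.ones(len(q))]; k=np.linalg.lstsq(A,q[:,dep],rcond=None)[0]
        r=abs(A@k-q[:,dep]); q=q[r<max(.001,np.percentile(r,80))]
    return np.round(k,3),len(q)
ims=[]
for n in("wrist","side"):
    c=capture(n); W=world(c); p,R=pose(); X=(W-[p[0],p[1],0])@B.T
    t=(X[...,2]>.107)&(X[...,2]<.118)&(X[...,1]<.022)&(X[...,1]>-.016)&(abs(X[...,0])<.024)
    print(n,"top plane dz/dx,dz/dy,z",fit(X[t],2,0,1),"y range",np.percentile(X[t][:,1],[2,98]))
    for nm,nn in(("heatsink",n),("rail",n),("pad",n)):
        for r in trace(nm,nn)[:1]:
            w=X[r["mask"]]; w=w[~np.isnan(w[:,0])]
            print(nm,round(r["score"],2),np.round(np.percentile(w,[3,50,97],axis=0)*1e3,1).tolist())
            if nm=="heatsink" and n=="side":
                g=w[(w[:,1]<-.004)&(w[:,2]>.064)&(w[:,2]<.107)]; print("fins dy/dx,dy/dz",fit(g,1,0,2))
    pix=c["pixels"]; ims.append(pix[100:300,130:390] if n=="wrist" else pix[60:200,150:290])
cv2.imwrite("pics/f.png",np.hstack([cv2.resize(ims[0],(420,400)),cv2.resize(ims[1],(380,400),interpolation=cv2.INTER_CUBIC)])[...,::-1])
E
```

```text
time_s: 11.75
ee_pos: [0.5037, 0.133, 0.0739]
tool_rot: [0.001, 0.638, 0.77, -0.0]
force: [1.8, -10.2, 5.8]
grip_width: 0.0514
finger_force: 63.4
tcp [0.5037 0.133  0.0739] yaw 100.66 shift [-0.0022 -0.0042  0.0039] roll -0.0006
wrist top plane dz/dx,dz/dy,z (array([-0.001, -0.004,  0.111]), 4004) y range [-0.01028025  0.01887349]
heatsink 0.96 [[-24.3, -10.0, 88.1], [0.6, 11.3, 111.0], [25.1, 18.9, 112.4]]
pad 0.62 [[-20.3, 19.8, 78.2], [0.2, 33.7, 90.6], [20.3, 75.8, 106.8]]
side top plane dz/dx,dz/dy,z (array([ 0.001, -0.   ,  0.111]), 62) y range [-0.0124529   0.01884349]
heatsink 0.75 [[-21.8, -12.2, 63.2], [2.9, 1.0, 96.2], [25.7, 16.9, 112.9]]
fins dy/dx,dy/dz (array([ 0.026, -0.028, -0.008]), 66)
rail 0.51 [[-25.7, -20.6, 13.9], [1.9, -16.8, 53.7], [28.1, -7.1, 61.9]]
```

View pics/f.png

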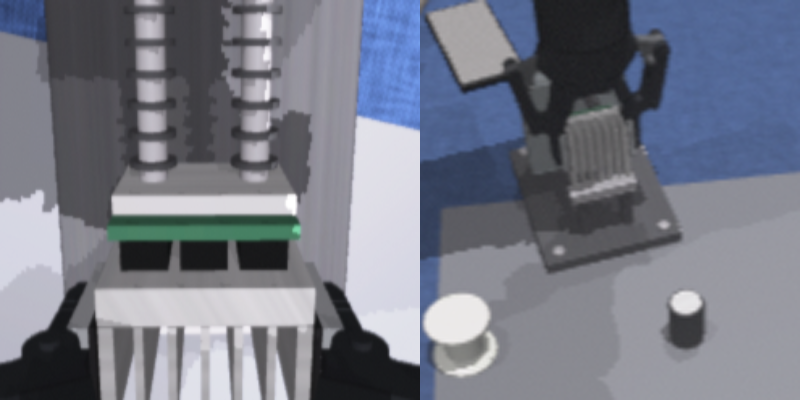

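Flush, level (tilt under 0.005 rad) and centred. The force reading suggests about 8 N on the transistors and the spring travel about 9.7 N. Brief settling check, then hand in.

```bash
python3 -m jog '[[[0.0005,0,0,0,0.04],[0.0005,0,0,0,0.04],[0.0005,0,0,0,0.04],[0.0005,0,0,0,0.04],[0.0005,0,0,0,0.04],[0.0005,0,0,0,0.04]]]'
python3 -c "
from h import *
print(finish_job())"
```

```text
time_s: 12.9
ee_pos: [0.5036, 0.1334, 0.0739]
tool_rot: [0.001, 0.638, 0.77, -0.0]
force: [2.5, -10.7, 5.0]
grip_width: 0.0511
finger_force: 63.4
the job is handed in; nothing more can be done
None
```

The job is handed in at 12.9 s with the arm still gripping and pushing: the taller heatsink stands upright and centred on the rail, flat side flush on the transistors, with an estimated push of 8 to 10 N; the hand-in returned no verdict.

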